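# Right the measuring cell and hold the probe in its guide hole

## Robot

A 6-joint arm with a two-finger parallel gripper is mounted at the origin on a cart in front of the work surface, level with it; the furniture and walls round the work are solid. World frame = base frame: x ahead of the robot, y to its left, z up, the work surface at z = 0. Lengths are in m, angles in rad, forces in N, time in s.
With the tool pointing down it reaches from about 0.35 to 0.725 m from the base axis. Payload 4.3 kg.
Tool frame: the origin (TCP) lies between the finger pads; the fingertips stand env.tip_reach ahead of it and the grasp point (between the pads) lies 3 mm ahead of it (env.tip_reach is the distance from the TCP to the fingertips, in m); y points along the fingers, z is the direction in which the jaws open and shut, and the axes are right-handed (so a half turn about y gives the same grasp; the last joint's range is limited). The gripper opens to 85 mm and grips with 20 to 120 N. Pads are 22 mm wide; open, the fingers measure 114 mm over their backs; the gripper's body (76 mm by 85 mm) begins 54 mm behind the grasp point. The pads swing forward as they close: fully open they stand 13 mm farther back than shut.
Start: joints at [1.149, 0.377, 0.081, 1.274, 0, 1.46], TCP at [0.176, 0.547, 0.253] pointing down, gripper open.
Joint ranges: [-2.72, 2.72], [-0.84, 1.66], [-1.02, 1.22], [-1.77, 2.12], [-1.37, 1.28], [-3.14, 3.14]. Speed limits (rad/s): [2.57, 2.57, 3.14, 3.14, 3.14, 3.14].

## Interface

Orientations are given as a unit quaternion [w, x, y, z].
In Python, from cell import env gives the robot as it stands.
- The arm moves only by the tool move_arm, never from a script. Its argument "rows" is a list of rows, each a list of 3 entries, a list of its own where there are three numbers: the shift along the world's x, y, z in mm, then the turn about the world's z in degrees, then the opening in per cent of the stroke, from 0 (shut) to 100 (fully open). A call has 1 to 10 rows; each row is the pose to reach, as a shift and turn from the pose commanded when the call began; what a row does not reach only later rows make up. A row lasts 1/12 s, in which the tool goes at most 41.7 mm and 7.16 degrees, less where a joint would pass 70% of its speed; a pose out of reach is approached as far as the arm can. A call with a gripper value outside its range is refused whole. The fingers move at their own pace and stop on an object; "grip_force" is the grip in N (left out, the last holds). Time passes only in rows, so rows that repeat a pose let the fingers close. It gives the time, the measured TCP pose, the force and the opening at its end, in the units of the state.
- env.state(): the state, without advancing time (a new reading comes with each control period).
- env.capture(name): name is "side" or "top"; returns a dict with "pixels" (480x640x3 uint8, blue, green, red), "depth" (480x640 float32, m along the optical axis (not along the pixel's ray), 0 where there is no reading), "K" (3x3 intrinsics, pixels), "distortion" ([k1, k2, p1, p2, k3] as OpenCV has them; the pictures are not rectified), "position" and "orientation" of the camera in the world. Camera axes: x right, y down, z forward; pixel columns grow to the right and rows downward; lengths in m; the calibration is good to about 2 mm. A picture is of the moment at which its call begins.
- env.finish_job(): hands the job in, once; it reports no verdict.
The state is a dict: "clock": time; "joints": joint angles; "joint_vel": joint speeds; "joint_efforts": joint torques, N m; "position": TCP position; "tool_rot": TCP orientation; "force": force on the tool from outside, world axes, zero at the start; "moment": the same for the moment, N m; "grip_width": finger opening in m.
Only numpy, scipy, OpenCV 4.12 (cv2) and the standard library are available. Lean on these libraries where they do the work, as an engineer would, in place of code of your own. Each camera call takes 0.05 s, during which the arm holds its last target. There are 200 camera calls.

## Task

The measuring cell has fallen on its side: stand it upright on the bench, on its steel foot, and let go of it. Then lift the probe out of its holder and lower its rod through the round hole in the cell's lid without touching the cell, until the tip is about half-way down inside the cell. Finish while still holding the probe there, upright, still and centred in the hole, and leave the other things on the bench where they are.

Things in the scene. Friction and masses are not known exactly. Their poses are not given: they have to be found in the camera images.
- cell: Measuring cell, loose, square block 48x48x90 mm, 0.25 kg: steel foot 14 mm, white hollow middle (4 mm walls), grey lid 10 mm with a hole. Origin at the block's centre; z runs from foot to lid. Starts lying on a side, lid roughly away from the robot; grip it across two sides (48 mm). Centre of mass only 19 mm above the foot's underside: it rocks upright by itself if let go at a lean under 40 deg.
- cell_hole (a point): Centre of the 24 mm round through hole in the middle of the cell's lid, at the lid's outer face (45 mm from the cell's origin along its z). z points out of the lid. Inside the cell is a 40x40 mm cavity, its floor 76 mm below this point.
- holder: Probe holder, fixed to the bench: grey foot 80x110 mm, two steel posts, and a top plate 44 (x) by 100 (y) mm, upper face 90 mm above the bench, with a 13 mm hole in its middle in which the probe hangs upright by its collar. Origin on the bench below the hole. Elsewhere: tall fixed equipment stands along the back of the bench, beyond x = 0.65.
- probe: Probe, loose, 0.07 kg: square grey head 22x22x44 mm with a 4 mm black button on top; under it a black collar, 30 mm diameter, 6 mm thick; under that a straight steel rod, 8 mm diameter, 77 mm long. Origin at the head's centre (28 mm above the collar's underside); z up along the axis, x, y square to the head's faces. Grip the head; lift it straight up 80 mm or more to clear the holder.
- probe_tip (a point): The lower tip of the probe's rod, 105 mm below the probe's origin along its axis.
- dropper_mid (a point): Bystander, loose, to be left alone: brown dropper bottle with a black bulb, 37 mm across, 96 tall. The point is at its centre.
- jar_mid (a point): Bystander, loose, to be left alone: small clear weighing jar, 36 mm across, 52 tall. The point is at its centre.
- tape_mid (a point): Bystander, loose, to be left alone: roll of tape lying flat, 68 mm across, 18 high. The point is at its centre.
- beaker_mid (a point): Bystander, loose, to be left alone: small glass beaker, 49 mm across, 59 tall. The point is at its centre.
- clock_mid (a point): Bystander, loose, to be left alone: round white kitchen-type timer, 68 mm across, 48 tall. The point is at its centre.
Things that resemble listed ones, but are neither listed nor needed, are in the scene too. Leave any turquoise look-alike of the cell alone. What is shaped like the holder but black is not meant.

How it is judged:
On the way, in this order (a step that is already met when the one before it is completed fails the run):
1. the cell stands upright on the bench on its foot, let go (angle between cell's own z axis and vertical below 0.06 rad and height (world z) of cell below 0.05 m and height (world z) of cell_hole above 0.08 m and contact force between the fingers and cell below 0.1 N), for 0.2 s.
2. the gripper has lifted the probe out of its holder, its tip above the holder's plate (height (world z) of probe_tip above 0.092 m and contact force between the fingers and probe above 1 N and contact force between probe and holder below 0.1 N), for 0.1 s.
At the end, for the whole second after the job is handed in: The cell stands upright (within 0.06 rad) on the bench, untouched. The gripper holds the probe at rest, within 0.09 rad of vertical, its tip within 22 mm of the cell's mid-height and 5 mm of the hole's axis, its head within 8 mm of that axis; the probe touches neither cell nor holder (all of step 1 and contact force between each of the arm, probe and cell below 0.1 N and contact force between probe and holder below 0.1 N and contact force between the fingers and probe above 1 N and horizontal distance between probe_tip and cell_hole below 0.005 m and horizontal distance between probe and cell_hole below 0.008 m and angle between probe's own z axis and vertical below 0.09 rad and z of probe_tip in the frame of cell between -0.022 and 0.022 m and linear speed of each of probe, cell below 0.02 m/s); the arm keeps its last pose, push and grip.
It fails at once if the probe touches the cell (more than 0.5 N) (contact force between probe and cell above 0.5 N).
It fails at once if a bystander is moved by more than 30 mm (distance of any of dropper_mid, jar_mid, tape_mid, beaker_mid, clock_mid from where it was at the start of the episode above 0.03 m).
It also fails if it takes over 64 s, if anything falls off the work surface, if the arm or the gripper's body presses on something with over 40 N, if the wrist force passes 120 N, or if a joint passes its speed limit or range.

## Working session

There is one attempt and no reset: what is moved stays moved. The work goes in short steps, Python scripts to look and compute and a tool call to move; the robot and the scene stay as the last step left them, time stands still between calls to the robot, and variables do not carry over. Pictures are saved under pics/ and viewed, about 8 in all and at most 12, crops included, and the job is handed in when it is done.

Besides the shell and the picture viewer there is one more tool, called as name([rows], argument=value, ...), one row to a line, values as JSON. move_arm: Moves the arm, as the interface text tells. Its arguments: {"type":"object","properties":{"rows":{"type":"array"},"grip_force":{"type":"number"}},"required":["rows"]}

```bash
ls; mkdir -p pics; cat > h.py <<'E'
import numpy as np, cv2
from scipy.spatial.transform import Rotation as R
from cell import env
def cap(n):
    c=env.capture(n); q=np.array(c["orientation"]); c["R"]=R.from_quat(q[[1,2,3,0]]).as_matrix(); c["p"]=np.array(c["position"]); c["K"]=np.array(c["K"]); c["d"]=np.array(c["distortion"],float); return c
def rays(c,uv):
    u=cv2.undistortPoints(np.array(uv,float).reshape(-1,1,2),c["K"],c["d"]).reshape(-1,2)
    return np.c_[u,np.ones(len(u))]@c["R"].T
def onplane(c,uv,z):
    r=rays(c,uv); return c["p"]+r*((z-c["p"][2])/r[:,2])[:,None]
def bydepth(c,uv):
    uv=np.array(uv).reshape(-1,2); d=c["depth"][uv[:,1].astype(int),uv[:,0].astype(int)]
    return c["p"]+rays(c,uv)*d[:,None]
def cloud(c):
    v,u=np.mgrid[:480,:640]; return bydepth(c,np.c_[u.ravel(),v.ravel()]).reshape(480,640,3)
def proj(c,P):
    rv=cv2.Rodrigues(c["R"].T)[0]; return cv2.projectPoints(np.array(P,float).reshape(-1,1,3),rv,-c["R"].T@c["p"],c["K"],c["d"])[0].reshape(-1,2)
E
python3 - <<'E'
from h import *
for n in("side","top"):
    c=cap(n); cv2.imwrite(f"pics/{n}0.png",c["pixels"]); print(n,c["p"],c["R"].round(2).tolist(),c["K"][0,0]); np.savez(f"{n}0.npz",**c)
print(env.state(),env.tip_reach)
E
```

```text
pics
side [-0.07019916 -0.97112006  0.91806581] [[0.86, -0.3, 0.42], [-0.52, -0.5, 0.7], [0.0, -0.81, -0.58]] 518.1781921483861
top [0.38687135 0.0070102  1.61412387] [[-0.01, -1.0, 0.09], [-1.0, 0.01, 0.01], [-0.01, -0.09, -1.0]] 568.8558437773484
{'clock': 0.1, 'joints': array([ 1.14867912e+00,  3.78033289e-01,  7.98023141e-02,  1.27439345e+00,
       -5.76864327e-06,  1.46050258e+00]), 'joint_vel': array([ 0.00151932, -0.00132467,  0.00084625,  0.00091868,  0.00384086,
       -0.0003605 ]), 'joint_efforts': array([ 6.81513011e-04, -4.64692712e+01,  2.70582730e+01,  1.20826653e-02,
       -2.21345599e-04,  5.78497719e-06]), 'position': array([0.17618219, 0.54678998, 0.25244613]), 'tool_rot': array([-0.69790544,  0.69915364, -0.10996815,  0.10963202]), 'force': array([ 0.48261971, -0.46814446,  0.66035648]), 'moment': array([-0.00146543, -0.00824407, -0.0321716 ]), 'grip_width': 0.0855313757402246} 0.022
```

View pics/side0.png

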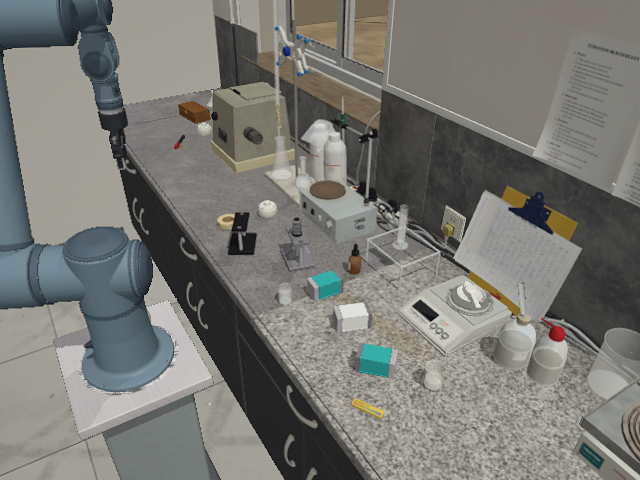

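View pics/top0.png

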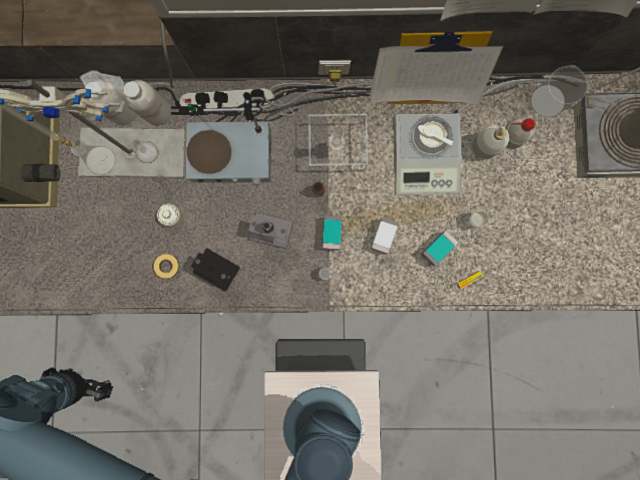

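Candidates for the cell are the white block at top (385,236) / side (351,317), and the turquoise blocks at top (332,233) and (440,248), which are look-alikes. Holder candidates are the grey one at top (265,230) / side (297,250), holding the probe, and the black one at top (215,268), which isn't meant. I choose the white block and the grey holder, and check both in one close crop.

```bash
python3 - <<'E'
from h import *
s=cv2.imread("pics/side0.png"); t=cv2.imread("pics/top0.png")
z=lambda i,x,y,w,h:cv2.resize(i[y:y+h,x:x+w],(400,300),interpolation=cv2.INTER_CUBIC)
cv2.imwrite("pics/crop1.png",np.vstack([np.hstack([z(s,318,290,72,54),z(t,349,209,72,54)]),np.hstack([z(s,257,205,84,63),z(t,225,200,80,60)])]))
c=dict(np.load("top0.npz")); P=cloud(c)
px=c["pixels"].astype(int)
for n,(x0,y0,x1,y1) in dict(cell=(365,212,405,260),holder=(235,205,300,255),turqL=(318,212,348,255)).items():
    Q=P[y0:y1,x0:x1]; m=Q[...,2]>0.025
    if n=="cell": # top face
        m=(Q[...,2]>0.035)&(Q[...,2]<0.06)
    q=Q[m]; print(n,len(q),q.min(0).round(3),q.max(0).round(3),np.median(q,0).round(3))
    for lo,hi in((.035,.06),(.08,.1),(.1,.2)):
        mm=(Q[...,2]>lo)&(Q[...,2]<hi)
        if mm.sum()>8:
            k=Q[mm][:,:2].astype(np.float32)*1000; print(lo,mm.sum(),cv2.minAreaRect(k),np.median(Q[mm][:,2]).round(4))
E
```

```text
cell 579 [ 0.472 -0.217  0.036] [ 0.57  -0.144  0.058] [ 0.52  -0.181  0.047]
0.035 579 ((521.2134399414062, -180.93409729003906), (48.280311584472656, 90.89596557617188), 70.14742279052734) 0.0469
holder 633 [0.387 0.007 0.079] [0.574 0.193 1.614] [0.541 0.135 0.09 ]
0.08 533 ((542.2215576171875, 138.38565063476562), (103.1537857055664, 44.354644775390625), 75.84407043457031) 0.0894
0.1 87 ((542.0761108398438, 137.50067138671875), (22.93893814086914, 22.219995498657227), 52.5446891784668) 0.1384
turqL 580 [ 0.387 -0.063  0.028] [0.578 0.007 1.614] [ 0.529 -0.035  0.047]
0.035 563 ((531.3696899414062, -35.60485076904297), (48.01633834838867, 90.81777954101562), 85.47332763671875) 0.0469
```

View pics/crop1.png

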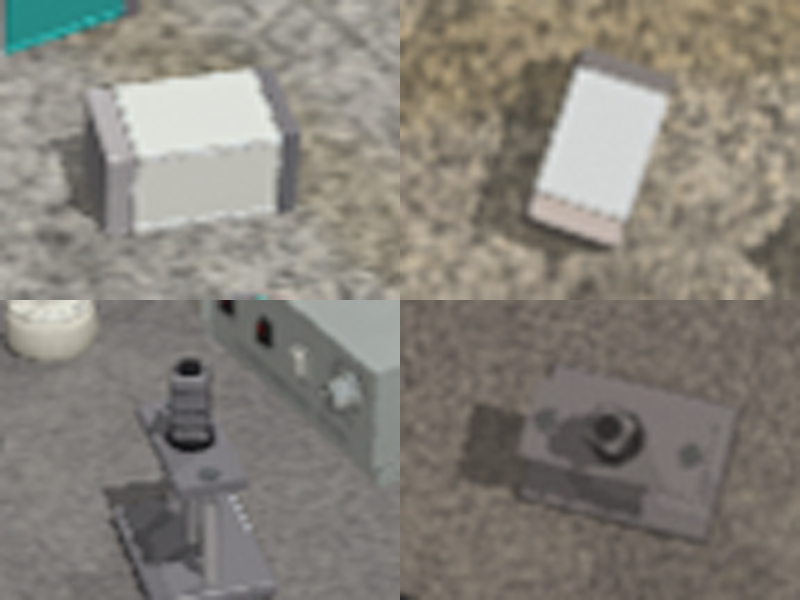

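```bash
cat >> h.py <<'E'
def tool():
    s=env.state(); q=np.array(s["tool_rot"]); M=R.from_quat(q[[1,2,3,0]]).as_matrix()
    print("t",round(s["clock"],2),"p",(s["position"]*1000).round(1),"jawyaw",np.degrees(np.arctan2(M[1,2],M[0,2])).round(2),"appr",M[:,1].round(3),"F",np.round(s["force"],1),"w",round(s["grip_width"]*1000,1),"j",np.round(s["joints"],2)); return s,M
E
python3 - <<'E'
from h import *
tool()
c=dict(np.load("top0.npz")); P=cloud(c)
Q=P[205:255,235:300]; 
for lo,hi in((.135,.1415),(.1415,.15)):
    m=(Q[...,2]>lo)&(Q[...,2]<hi); print(m.sum(),cv2.minAreaRect(Q[m][:,:2].astype(np.float32)*1000),Q[m].mean(0).round(4))
# cell end colours along axis
ce=np.array([.5212,-.181]);a=np.array([np.cos(np.radians(20)),-np.sin(np.radians(20))])
print("lid grip", ce+a*.031, "foot end",ce-a*.045)
# all bystanders/obstacles over 0.02 near bench: heights along the path
B=P.reshape(-1,3); m=(B[:,0]>.3)&(B[:,0]<.65)&(B[:,1]>-.35)&(B[:,1]<.5)&(B[:,2]>.16)&(B[:,2]<.6); print("tall",m.sum(), B[m].min(0) if m.any() else '', B[m].max(0) if m.any() else '')
E
```

```text
t 0.1 p [176.2 546.8 252.4] jawyaw 72.13 appr [-0.001 -0.002 -1.   ] F [ 0.5 -0.5  0.7] w 85.5 j [ 1.15  0.38  0.08  1.27 -0.    1.46]
36 ((542.0657958984375, 137.34463500976562), (20.79210662841797, 20.400272369384766), 57.31486129760742) [0.5422 0.1373 0.1388]
24 ((541.9794921875, 135.14120483398438), (17.033533096313477, 18.696256637573242), 35.57355880737305) [0.5413 0.1365 0.1443]
lid grip [ 0.55033047 -0.19160262] foot end [ 0.47891383 -0.16560909]
tall 0
```

move_arm([
  [[37,-74,0],-1,100],
  [[75,-148,0],-2,100],
  [[112,-221,0],-2,100],
  [[150,-295,0],-2,100],
  [[187,-369,0],-2,100],
  [[224,-443,0],-2,100],
  [[262,-517,0],-2,100],
  [[299,-590,0],-2,100],
  [[337,-664,0],-2,100],
  [[374,-738,0],-2,100],
], grip_force=25)

```text
clock: 0.93
position: [0.3648, 0.1737, 0.2532]
tool_rot: [0.697, -0.697, 0.122, -0.122]
force: [-0.1, 0.1, -0.4]
grip_width: 0.0856
```

move_arm([
  [[185,-365,0],0,100],
  [[185,-365,0],0,100],
  [[185,-365,0],0,100],
  [[185,-365,0],0,100],
  [[185,-365,0],0,100],
  [[185,-365,0],0,100],
  [[185,-365,0],0,100],
  [[185,-365,0],0,100],
  [[185,-365,0],0,100],
  [[185,-365,-120],0,100],
])

```text
clock: 1.77
position: [0.5471, -0.177, 0.2203]
tool_rot: [-0.694, 0.698, -0.117, 0.13]
force: [3.5, -1.7, 0.6]
grip_width: 0.0855
```

```bash
python3 - <<'E'
from h import *
tool()
E
```

```text
t 1.77 p [ 547.1 -177.   220.3] jawyaw 69.87 appr [ 0.016 -0.009 -1.   ] F [ 3.5 -1.7  0.6] w 85.5 j [-0.42  0.37 -0.01  1.17 -0.   -0.07]
```

move_arm([
  [[0,0,-40],0,100],
  [[0,0,-80],0,100],
  [[0,0,-110],0,100],
  [[0,0,-110],0,100],
  [[0,0,-110],0,100],
])

```text
clock: 2.18
position: [0.5374, -0.1682, 0.1017]
tool_rot: [0.697, -0.696, 0.124, -0.12]
force: [-0.0, 1.2, 1.5]
grip_width: 0.0855
```

```bash
python3 - <<'E'
from h import *
tool()
c=cap("top"); P=cloud(c); Q=P[205:265,360:420]
px=c["pixels"][205:265,360:420].astype(int)
# white patch of cell body, jaws hide some
s=cap("side"); cv2.imwrite("pics/crop2.png",np.hstack([cv2.resize(c["pixels"][190:280,330:450],(400,300)),cv2.resize(s["pixels"][240:360,290:450],(400,300))]))
E
```

```text
t 2.18 p [ 537.4 -168.2  101.7] jawyaw 70.13 appr [-0.005  0.002 -1.   ] F [-0.   1.2  1.5] w 85.5 j [-0.42  0.45 -0.22  0.91  0.   -0.07]
```

View pics/crop2.png

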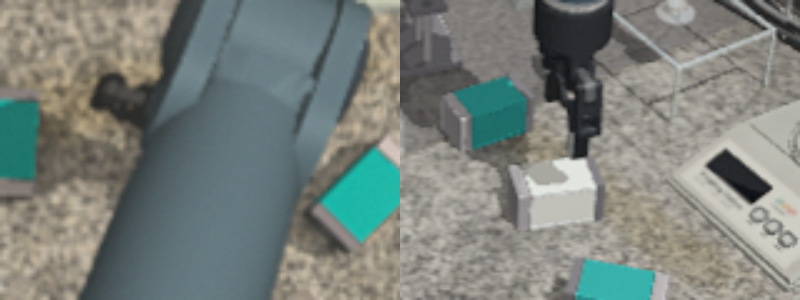

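The gripper hangs above the white cell (crop right half, cell around (560,190)); the top view is hidden by the arm. I shift onto the lid end and go down.

move_arm([
  [[13,-23,0],0,100],
  [[13,-23,-5],0,100],
  [[13,-23,-30],0,100],
  [[13,-23,-55],0,100],
  [[13,-23,-70],0,100],
  [[13,-23,-70],0,100],
  [[13,-23,-70],0,100],
])

```text
clock: 2.87
position: [0.5533, -0.1923, 0.0347]
tool_rot: [-0.696, 0.697, -0.121, 0.123]
force: [-0.0, -0.7, 0.5]
grip_width: 0.0857
```

```bash
python3 - <<'E'
from h import *
tool()
E
```

```text
t 2.87 p [ 553.3 -192.3   34.7] jawyaw 70.14 appr [ 0.002 -0.001 -1.   ] F [-0.  -0.7  0.5] w 85.7 j [-0.44  0.55 -0.24  0.78  0.   -0.1 ]
```

move_arm([
  [[-3,1,-4],0,100],
  [[-3,1,-4],0,60],
  [[-3,1,-4],0,40],
  [[-3,1,-4],0,40],
  [[-3,1,-4],0,40],
  [[-3,1,-4],0,40],
  [[-3,1,-4],0,40],
  [[-3,1,-4],0,40],
], grip_force=20)

```text
clock: 3.53
position: [0.5503, -0.1912, 0.0304]
tool_rot: [0.697, -0.696, 0.121, -0.123]
force: [-0.8, 1.2, 6.9]
grip_width: 0.048
```

```bash
python3 - <<'E'
from h import *
tool()
g=76;h=24
a=np.array([np.cos(np.radians(20)),-np.sin(np.radians(20))])
for t in range(0,91,10):
    r=np.radians(t); s=g*np.cos(r)-h*np.sin(r); z=g*np.sin(r)+h*np.cos(r); print(t,(a*(s-g)).round(1),round(z-h,1))
E
```

```text
t 3.53 p [ 550.3 -191.2   30.4] jawyaw 70.14 appr [ 0.002 -0.    -1.   ] F [-0.8  1.2  6.9] w 48.0 j [-0.44  0.55 -0.26  0.76  0.   -0.1 ]
0 [ 0. -0.] 0.0
10 [-5.   1.8] 12.8
20 [-12.    4.4] 24.5
30 [-20.8   7.6] 34.8
40 [-31.2  11.4] 43.2
50 [-42.8  15.6] 49.6
60 [-55.2  20.1] 53.8
70 [-68.2  24.8] 55.6
80 [-81.2  29.6] 55.0
90 [-94.   34.2] 52.0
```

move_arm([
  [[-2,1,6],0,40],
  [[-5,2,13],0,40],
  [[-8,3,19],0,40],
  [[-12,4,25],0,40],
  [[-16,6,30],0,40],
  [[-21,8,35],0,40],
  [[-26,9,39],0,40],
  [[-31,11,43],0,40],
  [[-31,11,43],0,40],
])

```text
clock: 4.28
position: [0.5174, -0.1796, 0.073]
tool_rot: [0.697, -0.696, 0.122, -0.122]
force: [0.1, 0.9, -2.7]
grip_width: 0.0475
```

```bash
python3 - <<'E'
from h import *
tool()
s=cap("side"); cv2.imwrite("pics/crop3.png",cv2.resize(s["pixels"][230:350,270:430],(640,480),interpolation=cv2.INTER_CUBIC))
E
```

```text
t 4.28 p [ 517.4 -179.6   73. ] jawyaw 70.13 appr [-0.  0. -1.] F [ 0.1  0.9 -2.7] w 47.5 j [-0.45  0.45 -0.31  0.82  0.   -0.1 ]
```

View pics/crop3.png

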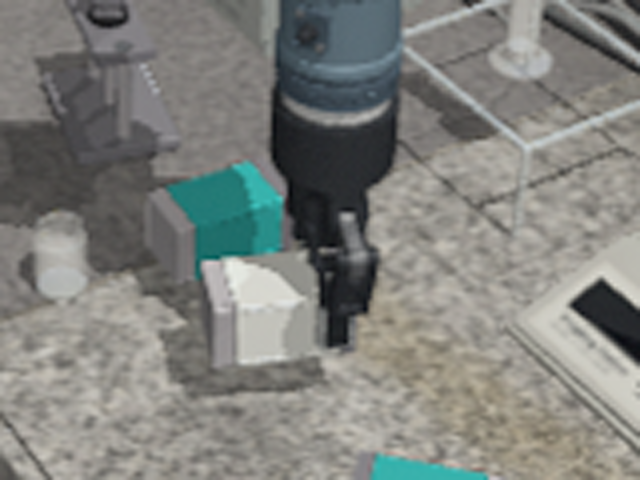

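The cell came up rigidly level: the foot end is still held at about (215,310) in the crop, so it didn't pivot in the pads. I'll lower it a little, ease the grip by position and measure the tilt from the depth of the side face.

```bash
cat >> h.py <<'E'
def tilt():
    s,M=tool(); c=cap("side"); P=cloud(c); A=np.array([.9397,-.342,0]); N=np.array([.342,.9397,0])
    o=s["position"]; d=P-o; n=d@N; a=d@A
    px=c["pixels"].astype(float); 
    m=(abs(n+.024)<.006)&(abs(a)<.11)&(P[...,2]>.006)&(P[...,2]<.14)&(px.mean(2)>105)
    k=np.c_[a[m],P[...,2][m]].astype(np.float32)*1000
    print("n",m.sum(),"rect",cv2.minAreaRect(k),"a",k[:,0].min(),k[:,0].max(),"z",k[:,1].min(),k[:,1].max()); return c,m
E
python3 - <<'E'
from h import *
tilt()
E
```

```text
t 4.33 p [ 518.  -179.8   72.7] jawyaw 70.13 appr [ 0.  0. -1.] F [ 0.1 -0.7 -2.5] w 48.2 j [-0.45  0.45 -0.31  0.82  0.   -0.1 ]
n 443 rect ((-32.50260543823242, 87.1150894165039), (90.00418853759766, 93.95262145996094), 1.4069958925247192) a -76.69782 13.639383 z 41.25794 135.18222
```

move_arm([
  [[0,0,-10],0,40],
  [[0,0,-20],0,48],
  [[0,0,-20],0,51],
  [[0,0,-20],0,52],
  [[0,0,-20],0,53],
  [[0,0,-20],0,53],
])

```text
clock: 4.88
position: [0.5186, -0.1801, 0.0522]
tool_rot: [0.697, -0.696, 0.122, -0.122]
force: [-0.6, 0.6, -2.6]
grip_width: 0.0478
```

```bash
python3 - <<'E'
from h import *
tilt()
E
```

```text
t 4.88 p [ 518.6 -180.1   52.2] jawyaw 70.14 appr [ 0.  0. -1.] F [-0.6  0.6 -2.6] w 47.8 j [-0.45  0.47 -0.33  0.77  0.   -0.1 ]
n 426 rect ((-32.89106369018555, 60.07193374633789), (87.03889465332031, 79.63345336914062), 3.7508175373077393) a -77.26457 13.115335 z 21.807358 100.86311
```

move_arm([
  [[0,0,0],0,54],
  [[0,0,0],0,54],
  [[0,0,0],0,55],
  [[0,0,0],0,55],
  [[0,0,0],0,55],
])

```text
clock: 5.35
position: [0.5185, -0.1801, 0.0524]
tool_rot: [0.697, -0.696, 0.122, -0.122]
force: [-0.8, -0.5, -2.5]
grip_width: 0.0482
```

```bash
sed -i 's/(P\[...,2\]<.14)/(P[...,2]<o[2]+.028)/' h.py; python3 - <<'E'
from h import *
tilt()
E
```

```text
t 5.35 p [ 518.5 -180.1   52.4] jawyaw 70.13 appr [ 0. -0. -1.] F [-0.8 -0.5 -2.5] w 48.2 j [-0.45  0.47 -0.33  0.77  0.   -0.1 ]
n 423 rect ((-31.843608856201172, 42.521484375), (87.3503646850586, 67.73229217529297), 4.090890884399414) a -76.68332 13.059481 z 6.987417 75.32826
```

move_arm([
  [[0,0,0],0,56],
  [[0,0,0],0,56],
  [[0,0,0],0,56],
  [[0,0,0],0,56],
])

```text
clock: 5.73
position: [0.5184, -0.18, 0.0522]
tool_rot: [0.697, -0.696, 0.122, -0.122]
force: [-0.3, 0.9, -2.3]
grip_width: 0.0483
```

```bash
cat >> h.py <<'E'
def bins():
    s,M=tool(); c=cap("side"); P=cloud(c); A=np.array([.9397,-.342,0]); N=np.array([.342,.9397,0])
    d=P-s["position"]; n=d@N; a=d@A; z=P[...,2]; px=c["pixels"].mean(2)
    for lo in range(-100,20,12):
        m=(abs(n+.024)<.007)&(a*1000>lo)&(a*1000<lo+12)&(z>.008)&(z<.13)&(px>90)
        if m.sum()>5: print(lo,m.sum(),(np.percentile(z[m],[4,50,96])*1000).round(),end=" | ")
    print()
E
python3 - <<'E'
from h import *
bins()
E
```

```text
t 5.73 p [ 518.4 -180.    52.2] jawyaw 70.14 appr [-0.  0. -1.] F [-0.3  0.9 -2.3] w 48.3 j [-0.45  0.47 -0.33  0.77  0.   -0.1 ]
-88 15 [27. 48. 74.] | -76 71 [26. 50. 71.] | -64 72 [26. 50. 71.] | -52 77 [22. 49. 71.] | -40 77 [26. 50. 72.] | -28 79 [24. 50. 72.] | -16 39 [26. 49. 76.] | -4 8 [22. 26. 45.] | 8 12 [ 25.  37. 112.] |
```

move_arm([
  [[0,0,0],0,56.3],
  [[0,0,0],0,56.6],
  [[0,0,0],0,56.6],
  [[0,0,0],0,56.6],
])

```text
clock: 6.12
position: [0.5188, -0.1802, 0.0526]
tool_rot: [-0.696, 0.697, -0.122, 0.122]
force: [0.3, 0.6, 0.6]
grip_width: 0.0477
```

```bash
python3 - <<'E'
from h import *
bins()
E
```

```text
t 6.12 p [ 518.8 -180.2   52.6] jawyaw 70.14 appr [ 0.001 -0.    -1.   ] F [0.3 0.6 0.6] w 47.7 j [-0.45  0.47 -0.33  0.77  0.   -0.1 ]
-76 45 [11. 30. 49.] | -64 61 [10. 33. 50.] | -52 63 [12. 32. 51.] | -40 72 [10. 34. 50.] | -28 63 [11. 33. 51.] | -16 59 [11. 34. 85.] | -4 29 [ 9. 17. 27.] | 8 46 [ 8. 30. 62.] |
```

It slipped off flat onto the bench and lies level again (underside about 0, top about 49 mm), about 30 mm closer to the robot. A full pad patch at the minimum 20 N is too stiff to pivot. Next I grip only a small patch, at the upper lid edge with the fingertips, so the heavy foot can swing down.

move_arm([
  [[0,0,0],0,100],
  [[0,0,0],0,100],
  [[0,0,0],0,100],
  [[17,-6,5],0,100],
  [[17,-6,5],0,100],
  [[17,-6,5],0,60],
  [[17,-6,5],0,40],
  [[17,-6,5],0,40],
  [[17,-6,5],0,40],
  [[17,-6,5],0,40],
], grip_force=20)

```text
clock: 7.0
position: [0.5347, -0.1858, 0.0571]
tool_rot: [0.697, -0.696, 0.122, -0.122]
force: [-0.7, -0.6, -0.7]
grip_width: 0.0474
```

```bash
python3 - <<'E'
from h import *
bins()
E
```

```text
t 7.0 p [ 534.7 -185.8   57.1] jawyaw 70.13 appr [-0.001  0.    -1.   ] F [-0.7 -0.6 -0.7] w 47.4 j [-0.45  0.49 -0.27  0.8  -0.   -0.1 ]
-88 70 [11. 32. 51.] | -76 62 [10. 34. 50.] | -64 68 [10. 32. 50.] | -52 66 [10. 31. 49.] | -40 62 [12. 34. 51.] | -28 63 [10. 30. 49.] | -16 54 [ 9. 30. 63.] | -4 13 [11. 17. 49.] |
```

move_arm([
  [[-3,1,5],0,40],
  [[-6,2,11],0,40],
  [[-10,4,16],0,40],
  [[-13,5,21],0,40],
  [[-13,5,21],0,40],
])

```text
clock: 7.47
position: [0.5221, -0.1809, 0.0795]
tool_rot: [-0.696, 0.697, -0.122, 0.122]
force: [-0.1, 1.0, -2.5]
grip_width: 0.0476
```

```bash
python3 - <<'E'
from h import *
bins()
E
```

```text
t 7.47 p [ 522.1 -180.9   79.5] jawyaw 70.14 appr [ 0.001 -0.    -1.   ] F [-0.1  1.  -2.5] w 47.6 j [-0.45  0.45 -0.29  0.84  0.   -0.1 ]
-88 60 [18. 48. 61.] | -76 76 [18. 43. 65.] | -64 83 [20. 45. 66.] | -52 73 [20. 46. 66.] | -40 80 [21. 48. 69.] | -28 75 [25. 49. 70.] | -16 78 [24. 51. 89.] | -4 28 [26. 35. 75.] |
```

It has tilted about 7°, foot down. The patch is almost slipping, so gentle vertical jolts should help it swing.

move_arm([
  [[0,0,25],0,40],
  [[0,0,50],0,40],
  [[0,0,25],0,40],
  [[0,0,50],0,40],
  [[0,0,25],0,40],
  [[0,0,50],0,40],
  [[0,0,25],0,40],
  [[0,0,50],0,40],
  [[0,0,50],0,40],
])

```text
clock: 8.27
position: [0.5231, -0.1813, 0.1301]
tool_rot: [-0.696, 0.697, -0.121, 0.123]
force: [0.9, -0.5, -1.5]
grip_width: 0.0472
```

```bash
sed -i 's/(z<.13)/(z<s["position"][2]+.02)/' h.py; python3 - <<'E'
from h import *
bins()
E
```

```text
t 8.27 p [ 523.1 -181.3  130.1] jawyaw 70.14 appr [ 0.002 -0.001 -1.   ] F [ 0.9 -0.5 -1.5] w 47.2 j [-0.45  0.4  -0.21  0.95  0.   -0.1 ]
-52 23 [48. 57. 65.] | -40 66 [44. 63. 81.] | -28 97 [ 38.  71. 100.] | -16 140 [ 33.  80. 138.] | -4 91 [ 46.  77. 105.] | 8 83 [ 63.  90. 117.] |
```

```bash
python3 - <<'E'
from h import *
s=cap("side"); cv2.imwrite("pics/crop4.png",cv2.resize(s["pixels"][200:320,270:430],(640,480),interpolation=cv2.INTER_CUBIC))
E
```

```text
(no output)
```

View pics/crop4.png

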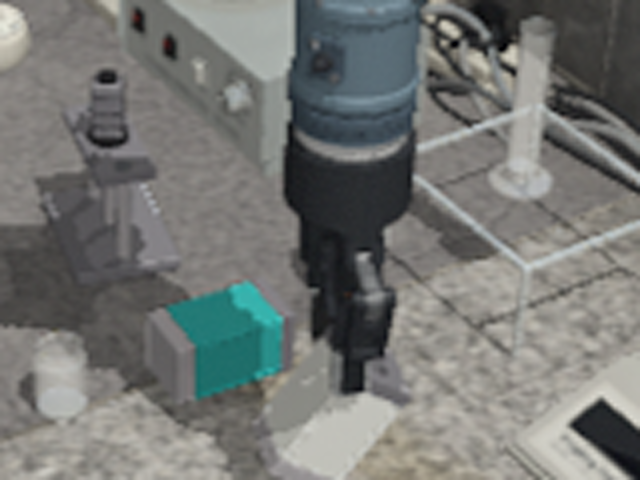

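The cell has swung to a steep lean: foot at lower left (290,465), lid at (385,385). A few more jolts to bring it under 40° from upright.

move_arm([
  [[0,0,-25],0,40],
  [[0,0,0],0,40],
  [[0,0,-25],0,40],
  [[0,0,0],0,40],
  [[0,0,-25],0,40],
  [[0,0,0],0,40],
  [[0,0,-25],0,40],
  [[0,0,0],0,40],
  [[0,0,0],0,40],
])

```text
clock: 9.12
position: [0.5228, -0.1812, 0.1293]
tool_rot: [-0.696, 0.697, -0.122, 0.122]
force: [1.4, -1.2, -1.9]
grip_width: 0.0474
```

```bash
cat >> h.py <<'E'
def ang():
    # tilt from edges of bright white side face: PCA/rect in (a,z)
    s,M=tool(); c=cap("side"); P=cloud(c); A=np.array([.9397,-.342,0]); N=np.array([.342,.9397,0])
    d=P-s["position"]; n=d@N; a=d@A; z=P[...,2]; px=c["pixels"].astype(int)
    w=(px.min(2)>165)&(abs(n+.024)<.01)&(abs(a)<.1)&(z>.008)&(z<s["position"][2]+.03)
    w=cv2.morphologyEx(w.astype(np.uint8),cv2.MORPH_OPEN,np.ones((3,3)))>0
    k=np.c_[a[w],z[w]].astype(np.float32)*1000; print(w.sum(),cv2.minAreaRect(k)); return k
E
python3 - <<'E'
from h import *
bins();ang()
s=cap("side"); cv2.imwrite("pics/crop5.png",cv2.resize(s["pixels"][200:320,270:430],(640,480),interpolation=cv2.INTER_CUBIC))
E
```

```text
t 9.12 p [ 522.8 -181.2  129.3] jawyaw 70.14 appr [ 0.001 -0.    -1.   ] F [ 1.4 -1.2 -1.9] w 47.4 j [-0.45  0.4  -0.22  0.95  0.   -0.1 ]
-40 32 [47. 56. 70.] | -28 75 [42. 68. 92.] | -16 133 [ 38.  79. 138.] | -4 107 [ 33.  69. 103.] | 8 106 [ 50.  84. 119.] | 
t 9.17 p [ 523.9 -181.7  129.2] jawyaw 70.13 appr [ 0.003 -0.001 -1.   ] F [-0.3 -0.5 -1.6] w 47.4 j [-0.45  0.4  -0.22  0.95  0.   -0.1 ]
327 ((1.3998870849609375, 76.76226806640625), (67.85649108886719, 49.26872253417969), 62.88954162597656)
```

View pics/crop5.png

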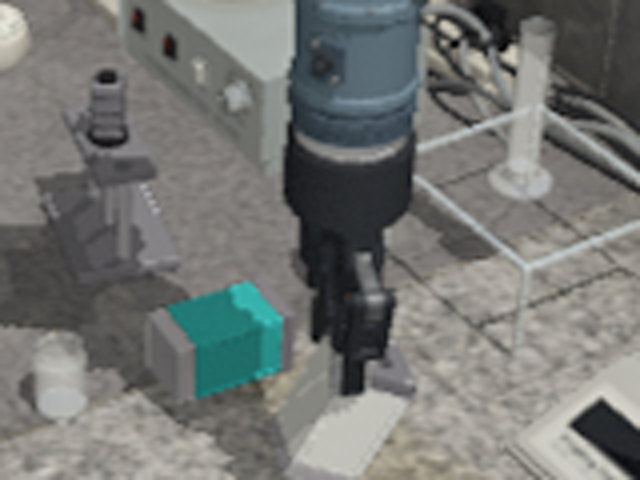

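The fit gives a 68×49 mm white face (66×48 expected) at 63°, so a 27° lean, with the lowest corner 24 mm above the bench. I lower until it touches, then swing it over its foot edge along the arc.

move_arm([
  [[0,0,-10],0,40],
  [[0,0,-18],0,40],
  [[0,0,-24],0,40],
  [[-5,2,-24],0,40],
  [[-10,4,-25],0,40],
  [[-15,5,-25],0,40],
  [[-20,7,-26],0,40],
  [[-25,9,-28],0,40],
  [[-30,11,-30],0,40],
  [[-30,11,-30],0,40],
])

```text
clock: 10.1
position: [0.4909, -0.1698, 0.0986]
tool_rot: [-0.696, 0.697, -0.122, 0.122]
force: [-0.1, -1.1, 7.1]
grip_width: 0.0474
```

```bash
python3 - <<'E'
from h import *
bins();ang()
E
```

```text
t 10.1 p [ 490.9 -169.8   98.6] jawyaw 70.12 appr [-0.001 -0.001 -1.   ] F [-0.1 -1.1  7.1] w 47.4 j [-0.45  0.37 -0.35  0.85 -0.   -0.11]
-16 84 [ 11.  43. 107.] | -4 97 [12. 45. 74.] | 8 119 [10. 49. 93.] | 
t 10.15 p [ 491.3 -169.9   98.7] jawyaw 70.12 appr [-0.001 -0.001 -1.   ] F [-1.8 -0.6  7.5] w 47.2 j [-0.45  0.37 -0.35  0.85 -0.   -0.11]
320 ((15.390846252441406, 51.09886169433594), (68.82633972167969, 48.24943161010742), 79.32430267333984)
```

move_arm([
  [[-5,2,-1],0,40],
  [[-10,4,-3],0,40],
  [[-12,4,-3],0,40],
  [[-12,4,-3],0,40],
  [[-12,4,-3],0,100],
  [[-12,4,-3],0,100],
  [[-12,4,-3],0,100],
  [[-12,4,-3],0,100],
])

```text
clock: 10.87
position: [0.4801, -0.1658, 0.0949]
tool_rot: [0.697, -0.696, 0.122, -0.122]
force: [0.5, -0.4, 0.5]
grip_width: 0.0851
```

```bash
python3 - <<'E'
from h import *
bins();ang()
E
```

```text
t 10.87 p [ 480.1 -165.8   94.9] jawyaw 70.14 appr [-0.001  0.001 -1.   ] F [ 0.5 -0.4  0.5] w 85.1 j [-0.46  0.35 -0.39  0.83  0.   -0.11]
-16 35 [15. 41. 71.] | -4 79 [11. 37. 61.] | 8 86 [11. 41. 77.] | 
t 10.92 p [ 480.2 -165.9   95. ] jawyaw 70.14 appr [-0.001  0.    -1.   ] F [0.  0.2 0.6] w 85.5 j [-0.46  0.35 -0.39  0.83  0.   -0.11]
291 ((17.90283203125, 45.37754821777344), (70.81251525878906, 45.717140197753906), 86.6268310546875)
```

move_arm([
  [[0,0,35],0,100],
  [[0,0,70],0,100],
  [[0,0,110],0,100],
  [[0,0,150],0,100],
  [[-15,30,165],-4,100],
  [[-30,65,165],-8,100],
  [[-45,100,165],-12,100],
  [[-65,135,165],-15,100],
  [[-80,166,165],-15,100],
  [[-80,166,165],-15,100],
])

```text
clock: 11.8
position: [0.3969, 0.0041, 0.2603]
tool_rot: [0.676, -0.675, 0.211, -0.209]
force: [-1.5, -0.2, 0.3]
grip_width: 0.0853
```

```bash
python3 - <<'E'
from h import *
tool()
c=cap("top"); s=cap("side"); np.savez("top1.npz",**c); np.savez("side1.npz",**s); P=cloud(c)
z=lambda i,x,y,w,h:cv2.resize(i[y:y+h,x:x+w],(400,300),interpolation=cv2.INTER_CUBIC)
u,v=proj(c,[.497,-.172,.09])[0].astype(int); a,b=proj(s,[.497,-.172,.045])[0].astype(int)
cv2.imwrite("pics/crop6.png",np.hstack([z(c["pixels"],u-32,v-24,64,48),z(s["pixels"],a-40,b-30,80,60)])); print(u,v,a,b)
d=P-np.array([.497,-.172,0]); m=(np.linalg.norm(d[...,:2],axis=2)<.05)&(P[...,2]>.08)&(P[...,2]<.1)
print("lid",m.sum(),cv2.minAreaRect(P[m][:,:2].astype(np.float32)*1000),np.percentile(P[m][:,2],[5,50,95]).round(4))
d=P-np.array([.542,.137,0]); m=(np.linalg.norm(d[...,:2],axis=2)<.03)&(P[...,2]>.132)&(P[...,2]<.15)
print("head",m.sum(),cv2.minAreaRect(P[m][:,:2].astype(np.float32)*1000),np.percentile(P[m][:,2],[5,50,95]).round(4))
E
```

```text
t 11.8 p [396.9   4.1 260.3] jawyaw 55.45 appr [-0.002  0.003 -1.   ] F [-1.5 -0.2  0.3] w 85.3 j [-0.15  0.02 -0.35  1.2   0.    0.45]
383 243 342 312
lid 267 ((495.5216979980469, -173.65875244140625), (48.17911911010742, 49.38180160522461), 70.40555572509766) [0.0832 0.0889 0.0942]
head 71 ((542.2164916992188, 137.4666290283203), (22.473087310791016, 21.853120803833008), 55.27457809448242) [0.1337 0.1398 0.1481]
```

View pics/crop6.png

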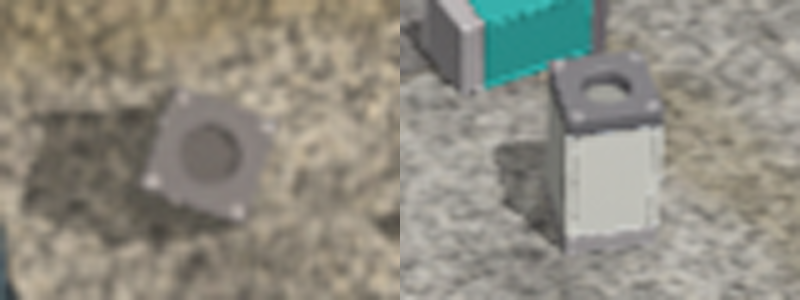

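The cell stands upright with its hole up: lid at left (210,152), side view at right (608,150). The lid rectangle is 48×49 mm at z 0.089, centred at (495.5, −173.7). The probe head is at (542.2, 137.4), yaw 55°, which matches the jaws. On to the probe.

move_arm([
  [[29,27,0],0,100],
  [[58,54,0],0,100],
  [[87,80,0],0,100],
  [[116,107,0],0,100],
  [[145,133,0],0,100],
  [[145,133,-30],0,100],
  [[145,133,-60],0,100],
  [[145,133,-85],0,100],
  [[145,133,-85],0,100],
  [[145,133,-85],0,100],
], grip_force=30)

```text
clock: 12.73
position: [0.5449, 0.1318, 0.1738]
tool_rot: [-0.674, 0.675, -0.214, 0.211]
force: [-0.2, -0.3, -0.5]
grip_width: 0.0852
```

```bash
python3 - <<'E'
from h import *
tool()
s=cap("side");P=cloud(s)
d=P-np.array([.542,.1374,0]); m=(np.linalg.norm(d[...,:2],axis=2)<.02)&(P[...,2]>.1)&(P[...,2]<.145); print(m.sum(),P[m].mean(0))
a,b=proj(s,[.542,.137,.13])[0].astype(int); cv2.imwrite("pics/crop7.png",cv2.resize(s["pixels"][b-45:b+45,a-60:a+60],(640,480),interpolation=cv2.INTER_CUBIC))
E
```

```text
t 12.73 p [544.9 131.8 173.8] jawyaw 55.05 appr [-0.004 -0.001 -1.   ] F [-0.2 -0.3 -0.5] w 85.2 j [ 0.12  0.39 -0.12  1.07 -0.    0.73]
103 [0.53773982 0.13198435 0.12027603]
```

View pics/crop7.png

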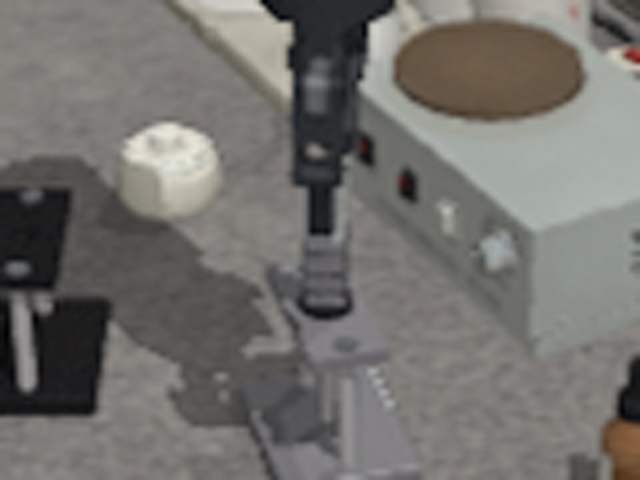

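The fingers are above the probe head (crop (325,265)). TCP is off by about (+3, −6) mm; I correct that, then go down and grip.

move_arm([
  [[-3,6,0],0,100],
  [[-3,6,-10],0,100],
  [[-3,6,-25],0,100],
  [[-3,6,-40],0,100],
  [[-3,6,-50],0,100],
  [[-3,6,-50],0,100],
  [[-3,6,-50],0,100],
])

```text
clock: 13.37
position: [0.5422, 0.139, 0.1253]
tool_rot: [-0.675, 0.675, -0.212, 0.212]
force: [-0.2, 0.1, 0.7]
grip_width: 0.0853
```

```bash
python3 - <<'E'
from h import *
tool()
E
```

```text
t 13.37 p [542.2 139.  125.3] jawyaw 55.14 appr [-0.  0. -1.] F [-0.2  0.1  0.7] w 85.3 j [ 0.14  0.42 -0.2   0.95  0.    0.75]
```

move_arm([
  [[0,-1,-1],0,60],
  [[0,-1,-1],0,30],
  [[0,-1,-1],0,5],
  [[0,-1,-1],0,5],
  [[0,-1,-1],0,5],
  [[0,-1,-1],0,5],
  [[0,-1,-1],0,5],
  [[0,-1,-1],0,5],
  [[0,-1,-1],0,5],
], grip_force=40)

```text
clock: 14.12
position: [0.5429, 0.1381, 0.1247]
tool_rot: [0.675, -0.674, 0.211, -0.212]
force: [0.2, 0.3, 4.0]
grip_width: 0.0217
```

```bash
python3 - <<'E'
from h import *
tool()
E
```

```text
t 14.12 p [542.9 138.1 124.7] jawyaw 55.14 appr [ 0.001  0.    -1.   ] F [0.2 0.3 4. ] w 21.7 j [ 0.14  0.42 -0.2   0.95  0.    0.74]
```

move_arm([
  [[0,0,5],0,5],
  [[0,0,15],0,5],
  [[0,0,30],0,5],
  [[0,0,50],0,5],
  [[0,0,70],0,5],
  [[0,0,90],0,5],
  [[0,0,110],0,5],
  [[0,0,130],0,5],
  [[0,0,130],0,5],
  [[0,0,130],0,5],
])

```text
clock: 14.95
position: [0.5432, 0.138, 0.2556]
tool_rot: [0.675, -0.674, 0.211, -0.213]
force: [-0.4, -0.8, -0.8]
grip_width: 0.0217
```

```bash
cat >> h.py <<'E'
def rod():
    s,M=tool(); c=cap("side"); P=cloud(c); o=s["position"]; d=P-o
    v=proj(c,[o-[0,0,z] for z in(.035,.045,.055,.065,.075,.085,.095,.105,.11)])
    return s,c,P,d,v
E
python3 - <<'E'
from h import *
s,c,P,d,v=rod()
m=(np.linalg.norm(d[...,:2],axis=2)<.02)&(d[...,2]<-.045)&(d[...,2]>-.125)
for lo in range(-125,-15,8):
    k=m=(np.linalg.norm(d[...,:2],axis=2)<.025)&(d[...,2]*1000>lo)&(d[...,2]*1000<lo+8)
    if k.sum(): print(lo,k.sum(),(d[k].mean(0)*1000).round(1))
a,b=proj(c,s["position"]-[0,0,.05])[0].astype(int); cv2.imwrite("pics/crop8.png",cv2.resize(c["pixels"][b-45:b+45,a-60:a+60],(640,480),interpolation=cv2.INTER_CUBIC)); print(a,b,v.round(1).tolist())
E
```

```text
t 14.95 p [543.2 138.  255.6] jawyaw 55.13 appr [ 0.003  0.    -1.   ] F [-0.4 -0.8 -0.8] w 21.7 j [ 0.14  0.34  0.04  1.26 -0.    0.74]
-109 6 [  -2.4   -2.6 -105.2]
-101 8 [ -3.4  -2.  -97.6]
-93 8 [ -2.1  -1.5 -89.2]
-85 9 [ -2.5  -1.9 -79.7]
-77 5 [ -1.7  -0.7 -73. ]
-69 9 [ -2.2  -1.2 -64.7]
-61 7 [ -2.2  -2.2 -56.5]
-53 6 [ -1.9  -2.8 -48.9]
-45 7 [ -1.6  -0.8 -43.2]
-37 10 [ -4.3  -7.9 -31.2]
-29 19 [ -5.   -9.5 -27.4]
-21 17 [ -9.7 -14.8 -17. ]
296 199 [[296.2, 194.8], [296.2, 198.0], [296.3, 201.1], [296.4, 204.3], [296.4, 207.4], [296.5, 210.4], [296.5, 213.5], [296.6, 216.5], [296.6, 218.0]]
```

View pics/crop8.png

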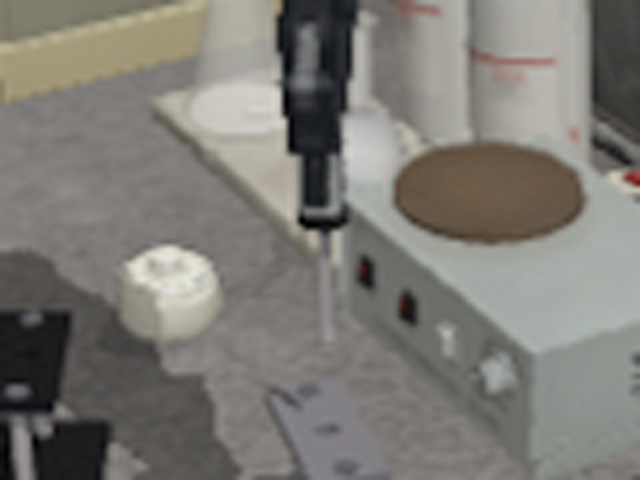

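The probe is held upright: collar at crop (322,220), tip at (325,340). The rod axis is within 1 mm of TCP and the tip about 110 mm below it. Next, the hole position from both earlier views.

```bash
python3 - <<'E'
from h import *
for n in("top1","side1"):
    c=dict(np.load(n+".npz")); g=cv2.cvtColor(c["pixels"],cv2.COLOR_BGR2GRAY); 
    # lid top face: depth points near 0.09
    P=cloud(c); d=P-np.array([.4955,-.1737,0]); r=np.linalg.norm(d[...,:2],axis=2)
    m=(r<.04)&(abs(P[...,2]-.09)<.006)
    print(n,"lid",m.sum(),cv2.minAreaRect(onplane(c,np.argwhere(m)[:,::-1],.09)[:,:2].astype(np.float32)*1000))
    hm=(r<.03)&(P[...,2]<.08)&(P[...,2]>.0) ; print(" deep",hm.sum(), (onplane(c,np.argwhere(hm)[:,::-1],.09).mean(0)*1000).round(1) if hm.any() else '')
    # hole by darkness inside lid, on plane z=.09
    v,u=np.mgrid[:480,:640]; Q=onplane(c,np.c_[u.ravel(),v.ravel()],.09).reshape(480,640,3); rr=np.linalg.norm(Q[...,:2]-[.4955,-.1737],axis=2)
    ins=rr<.018; 
    t,_=cv2.threshold(g[ins].reshape(-1,1),0,255,cv2.THRESH_OTSU); k=ins&(g<=t)
    print(" otsu",t,k.sum(),"dark",(Q[k].mean(0)*1000).round(1),cv2.minEnclosingCircle(Q[k][:,:2].astype(np.float32)*1000))
E
```

```text
top1 lid 234 ((495.7560119628906, -173.25314331054688), (47.94754409790039, 47.847110748291016), 70.42122650146484)
 deep 131 [ 488.9 -162.4   90. ]
 otsu 116.0 77 dark [ 497.  -173.4   90. ] ((497.28680419921875, -173.6407012939453), 13.259881973266602)
side1 lid 267 ((493.6121826171875, -174.48330688476562), (56.93955612182617, 49.883480072021484), 70.02128601074219)
 deep 499 [ 454.8 -231.6   90. ]
 otsu 115.0 30 dark [ 500.2 -170.1   90. ] ((496.926025390625, -173.2335205078125), 12.71785831451416)
```

move_arm([
  [[-6,-40,0],0,5],
  [[-12,-79,0],0,5],
  [[-18,-118,0],0,5],
  [[-24,-157,0],0,5],
  [[-30,-196,0],0,5],
  [[-36,-235,0],0,5],
  [[-42,-274,0],0,5],
  [[-48,-312,0],0,5],
  [[-48,-312,0],0,5],
  [[-48,-312,0],0,5],
])

```text
clock: 15.83
position: [0.4931, -0.1754, 0.2525]
tool_rot: [0.674, -0.674, 0.214, -0.212]
force: [-0.0, 0.9, -0.0]
grip_width: 0.0217
```

move_arm([
  [[3,1,0],0,5],
  [[3,1,-15],0,5],
  [[3,1,-30],0,5],
  [[3,1,-40],0,5],
  [[3,1,-40],0,5],
  [[3,1,-40],0,5],
])

```text
clock: 16.33
position: [0.497, -0.1716, 0.2136]
tool_rot: [0.675, -0.675, 0.212, -0.21]
force: [0.4, -0.6, -0.3]
grip_width: 0.0213
```

```bash
python3 - <<'E'
from h import *
s,c,P,d,v=rod()
for lo in range(-113,-33,16):
    k=(np.linalg.norm(d[...,:2],axis=2)<.015)&(d[...,2]*1000>lo)&(d[...,2]*1000<lo+16)
    print(lo,k.sum(),(P[k].mean(0)*1000).round(1), (d[k].mean(0)*1000).round(1))
a,b=proj(c,[.4963,-.1734,.1])[0].astype(int); cv2.imwrite("pics/crop9.png",cv2.resize(c["pixels"][b-40:b+40,a-50:a+50],(800,600),interpolation=cv2.INTER_CUBIC)); print(a,b)
print(((proj(c,[[.4963,-.1734,.09],s["position"]-[0,0,.111]])-[a-50,b-40])*[8,7.5]).round())
E
```

```text
t 16.33 p [ 497.  -171.6  213.6] jawyaw 55.24 appr [-0.002  0.001 -1.   ] F [ 0.4 -0.6 -0.3] w 21.3 j [-0.45  0.29 -0.14  1.14  0.    0.15]
-113 12 [ 493. -173.  111.] [  -4.    -1.4 -102.5]
-97 17 [ 493.1 -174.2  125.9] [ -4.   -2.6 -87.6]
-81 18 [ 493.9 -174.2  139.7] [ -3.1  -2.6 -73.9]
-65 16 [ 493.4 -174.   156.8] [ -3.6  -2.4 -56.7]
-49 7 [ 491.5 -173.2  169.7] [ -5.5  -1.7 -43.9]
342 295
[[407. 331.]
 [407. 297.]]
```

View pics/crop9.png

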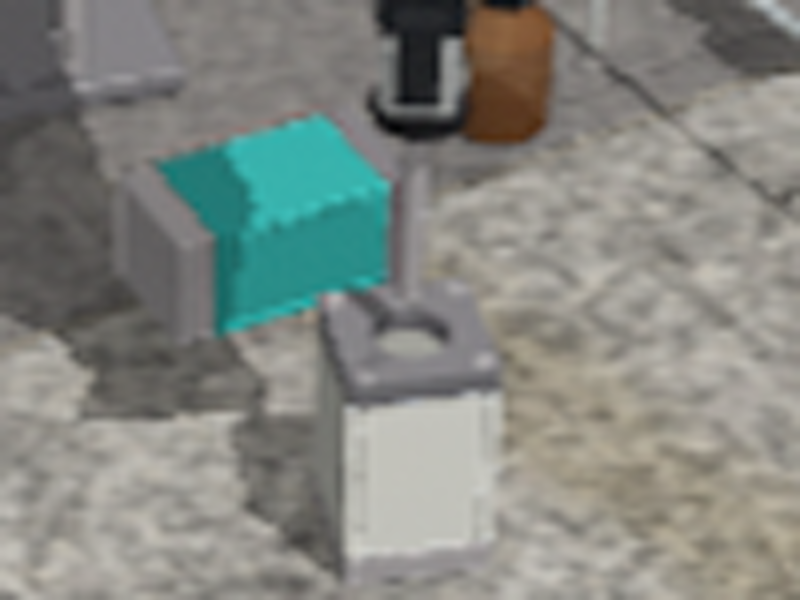

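The rod's lower end (crop (408,300)) stands just above the hole (412,335), laterally about 1–2 mm off. Correcting by (1, −2) mm and lowering.

move_arm([
  [[1,-2,0],0,5],
  [[1,-2,0],0,5],
  [[1,-2,-6],0,5],
  [[1,-2,-12],0,5],
  [[1,-2,-18],0,5],
  [[1,-2,-18],0,5],
])

```text
clock: 16.88
position: [0.4974, -0.1746, 0.1945]
tool_rot: [0.675, -0.674, 0.213, -0.211]
force: [-0.8, -0.3, -0.9]
grip_width: 0.022
```

```bash
python3 - <<'E'
from h import *
s,c,P,d,v=rod()
# rod vs hole in side image: hole dark/white region on plane z=.09; rod columns
k=(np.linalg.norm(d[...,:2],axis=2)<.015)&(d[...,2]>-.108)&(d[...,2]<-.048)&(P[...,2]>.098)
vu=np.argwhere(k); rows=np.unique(vu[:,0]); 
cen=np.array([[vu[vu[:,0]==r,1].mean(),r] for r in rows]); print(len(k[k]),np.polyfit(cen[:,1],cen[:,0],1), (P[k].mean(0)*1000).round(1))
px=proj(c,[[.4963,-.1734,z] for z in(.1,.13,.16)]); pl=np.polyfit(cen[:,1],cen[:,0],1)
for u,r in px: print("hole axis col",u.round(2),"row",r.round(1),"rod col",np.polyval(pl,r).round(2))
z=.1; 
# lid outline centre in side view (column extents per row of lid face via corners)
m=(np.linalg.norm((P-np.array([.4963,-.1734,0]))[...,:2],axis=2)<.036)&(abs(P[...,2]-.09)<.005)
q=onplane(c,np.argwhere(m)[:,::-1],.09)[:,:2]*1000; print("lid",cv2.minAreaRect(q.astype(np.float32)))
a,b=proj(c,[.4963,-.1734,.1])[0].astype(int); cv2.imwrite("pics/crop10.png",cv2.resize(c["pixels"][b-30:b+30,a-40:a+40],(800,600),interpolation=cv2.INTER_CUBIC)); print(((px-[a-40,b-30])*10).round())
E
```

```text
t 16.88 p [ 497.4 -174.6  194.5] jawyaw 55.12 appr [-0.002  0.001 -1.   ] F [-0.8 -0.3 -0.9] w 22.0 j [-0.46  0.31 -0.17  1.09  0.    0.15]
53 [-2.42647059e-02  3.50180882e+02] [ 494.1 -176.2  124.3]
hole axis col 342.97 row 296.0 rod col 343.0
hole axis col 343.4 row 286.4 rod col 343.23
hole axis col 343.85 row 276.6 rod col 343.47
lid ((493.7180480957031, -174.22581481933594), (56.46025085449219, 49.79225158691406), 70.21407318115234)
[[410. 310.]
 [414. 214.]
 [419. 116.]]
```

View pics/crop10.png

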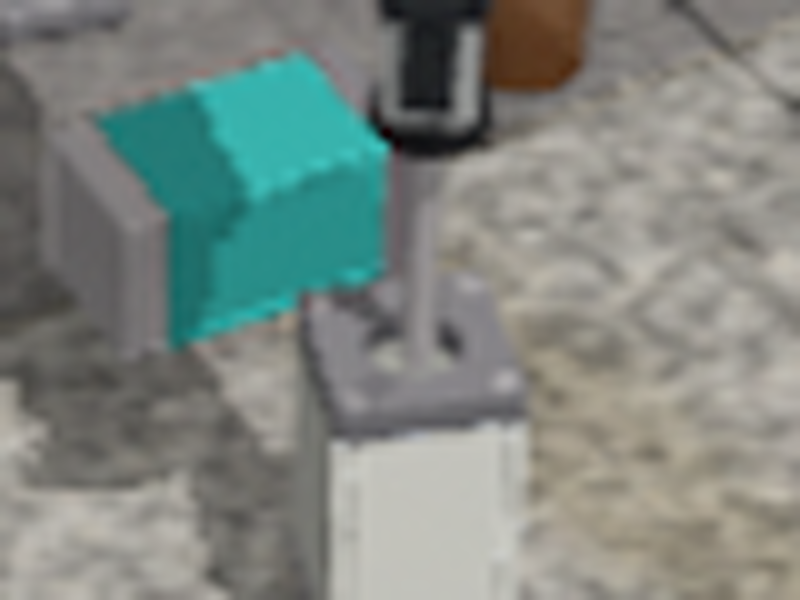

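The rod enters the hole: rod column about 422, hole spanning 370–462 at row 345 in the crop. It's centred within about 1.5 mm. A last small correction, then I lower to half depth.

move_arm([
  [[-1,0,0],0,5],
  [[-1,0,-8],0,5],
  [[-1,0,-16],0,5],
  [[-1,0,-24],0,5],
  [[-1,0,-32],0,5],
  [[-1,0,-38],0,5],
  [[-1,0,-38],0,5],
  [[-1,0,-38],0,5],
  [[-1,0,-38],0,5],
])

```text
clock: 17.68
position: [0.4976, -0.1751, 0.1584]
tool_rot: [0.675, -0.675, 0.212, -0.212]
force: [0.4, 0.2, -0.3]
grip_width: 0.0217
```

```bash
python3 - <<'E'
from h import *
s,c,P,d,v=rod()
d2=P-np.array([.4963,-.1734,0]); m=(np.linalg.norm(d2[...,:2],axis=2)<.036)&(abs(P[...,2]-.09)<.005)
q=onplane(c,np.argwhere(m)[:,::-1],.09)[:,:2]*1000; print("lid",cv2.minAreaRect(q.astype(np.float32)))
k=(np.linalg.norm(d[...,:2],axis=2)<.015)&(P[...,2]<.12)&(P[...,2]>.096); print("rod",k.sum(),(P[k].mean(0)*1000).round(1))
a,b=proj(c,[.4963,-.1734,.09])[0].astype(int); cv2.imwrite("pics/crop11.png",cv2.resize(c["pixels"][b-30:b+30,a-40:a+40],(800,600),interpolation=cv2.INTER_CUBIC))
print(np.abs(s["joint_vel"]).max())
E
```

```text
t 17.68 p [ 497.6 -175.1  158.4] jawyaw 55.14 appr [ 0.  0. -1.] F [ 0.4  0.2 -0.3] w 21.7 j [-0.46  0.33 -0.24  1.    0.    0.15]
lid ((493.913330078125, -173.98486328125), (55.63147735595703, 49.803958892822266), 69.6162338256836)
rod 20 [ 494.  -177.2  105. ]
0.0074997398346695636
```

move_arm([
  [[-1,1,-1],0,5],
  [[-1,1,-1],0,5],
  [[-1,1,-1],0,5],
  [[-1,1,-1],0,5],
  [[-1,1,-1],0,5],
  [[-1,1,-1],0,5],
])

```text
clock: 18.23
position: [0.4965, -0.1741, 0.1573]
tool_rot: [0.675, -0.675, 0.212, -0.212]
force: [0.1, -0.3, -0.7]
grip_width: 0.0218
```

```bash
python3 - <<'E'
from h import *
s,c,P,d,v=rod()
k=(np.linalg.norm(d[...,:2],axis=2)<.015)&(P[...,2]<.12)&(P[...,2]>.096); print("rod",k.sum(),(P[k].mean(0)*1000).round(1))
# rod columns vs hole columns from grey profile on a row just above/inside the hole
g=cv2.cvtColor(c["pixels"],cv2.COLOR_BGR2GRAY)
for z in (.11,.104,.09):
    u,r=proj(c,[.4963,-.1734,z])[0]; r=int(round(r)); print(z,u.round(1),r,list(g[r,int(u)-9:int(u)+10]))
print(int(u)-9,np.abs(s["joint_vel"]).max())
E
```

```text
t 18.23 p [ 496.5 -174.1  157.3] jawyaw 55.13 appr [ 0. -0. -1.] F [ 0.1 -0.3 -0.7] w 21.8 j [-0.46  0.33 -0.24  1.    0.    0.15]
rod 20 [ 493.5 -176.6  104.5]
0.11 343.1 293 [np.uint8(116), np.uint8(98), np.uint8(101), np.uint8(111), np.uint8(107), np.uint8(92), np.uint8(88), np.uint8(85), np.uint8(94), np.uint8(106), np.uint8(129), np.uint8(133), np.uint8(125), np.uint8(140), np.uint8(164), np.uint8(166), np.uint8(153), np.uint8(149), np.uint8(141)]
0.104 343.0 295 [np.uint8(106), np.uint8(89), np.uint8(87), np.uint8(87), np.uint8(88), np.uint8(88), np.uint8(88), np.uint8(87), np.uint8(102), np.uint8(117), np.uint8(110), np.uint8(121), np.uint8(134), np.uint8(133), np.uint8(133), np.uint8(132), np.uint8(131), np.uint8(142), np.uint8(166)]
0.09 342.8 299 [np.uint8(75), np.uint8(88), np.uint8(86), np.uint8(111), np.uint8(108), np.uint8(70), np.uint8(93), np.uint8(126), np.uint8(121), np.uint8(121), np.uint8(142), np.uint8(138), np.uint8(111), np.uint8(76), np.uint8(66), np.uint8(113), np.uint8(134), np.uint8(134), np.uint8(134)]
333 0.0020769352666664886
```

```bash
python3 - <<'E'
from h import *
print(env.finish_job()); tool()
E
```

```text
the job is handed in; nothing more can be done
None
the job is handed in; nothing more can be done
```

I stood the cell upright on its foot and let go of it. I then lifted the probe out of the grey holder and lowered its rod through the lid hole. The job was handed in at about 18.3 s with the probe still held there; no verdict was reported.

**How it went:** the first grip on the cell was too stiff to let it pivot, and easing it dropped the cell flat from about 20 mm. A second grip on just the upper edge of the lid, with small up-and-down jolts, let the foot swing down. I then set the cell on its foot edge and tipped it upright.

**Last checks:**
- **Cell:** the top view after release showed it upright, hole up, with a 48×48 mm lid centred at about (496, −173) mm. The lid stayed in place, within 1 mm, in the side-view depth while the probe went in.
- **Probe:** at the end the gripper was closed to 21.8 mm on the 22 mm head, tool vertical, the force reading near zero and the arm still. The tip is about 46 mm above the bench, and the cell's mid-height is 45 mm.
- **Centring:** the rod is about 1–2 mm off the hole's axis. The views disagreed by about that much: the side-view lid outline was smeared by depth noise and put its centre about 2 mm away from the top view's.

**Not confirmed:**
- The last planned picture was refused at the 12-picture limit, so final centring rests on depth and pixel values.
- I did not re-measure the bystanders. No move passed near them at bench height.

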